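# Screw the cap onto the sample jar

## Task

Screw the eight-sided cap onto the open sample jar in the clamp: set it level on the threaded neck, turn it backward (anticlockwise seen from above) until it drops into the start of the thread, then screw it forward until it is fully home, and let go. Do it gently, feeling your way and never forcing the cap, and do not push the other lid, the small closed jar or the loose sweets about.

Things in the scene. Friction and masses are not known exactly. Their poses are not given: they have to be found in the camera images.
- cap: Loose white eight-sided screw cap, a cup lying open side down: 60 mm across flats, flats 25 mm wide facing along its x, y and diagonals, 30 mm tall, about 60 g. Origin at the centre of its open underside, z up. Inside 54 mm wide, 22 mm deep; four inward lugs at the lower edge on its x and y axes, 4 mm tall, 6 mm long, inner faces on a 45.4 mm circle.
- jar_mouth (a point): Centre of the lip (open top) of the jar's threaded neck, z up. Core 41.6 mm in diameter, 36 mm at the lip (tapered over 4 mm). Cap's underside relative to this point: -6.5 mm on the stop ribs, -12 to -8.5 mm on top of the threads (the stop ribs block forward turning there), -18.1 mm dropped into the gaps (backward is then blocked); fully home -21.5 mm.
- neck_threads (a point): On the neck's axis, 15 mm below the lip. Four right-handed threads, 50.4 mm outer diameter. Anticlockwise from above, each quarter holds: upright stop rib (9 degrees, top 6.5 mm below lip); thread (48 degrees), its upper face climbing from 13.3 to 8.5 mm below lip; gap (33 degrees). Their angle round the neck is unknown: this yaw does not tell it.
- jar_shoulder (a point): On the jar's axis at the flat shoulder below the neck, 23.5 mm below the lip. Once dropped in a gap, the cap turns forward (clockwise from above) 48 to 67 degrees in all, sinking 0.1 mm per degree under the threads, with 1.2 mm of upward play, till the lugs meet the stop ribs: fully home, underside 2 mm above this point.
- jar: The clear open jar, 64 mm in diameter, lip 108.5 mm above the bench, fixed in a round metal clamp base 96 mm in diameter, 12 mm tall. Two jaws 46 mm tall on its y axis reach 44 mm from the axis, their screws 52 mm. Origin under the base. It does not move or turn; its yaw tells nothing of the threads.
- flat_lid: A different loose lid to leave alone: plain flat white disc, 76 mm in diameter, 11 mm thick, origin under its centre.
- small_jar: A small closed jar to leave alone, 48 mm in diameter, 70 mm tall, origin under its centre.
- sweet_a: A loose sweet, 20 x 20 x 16 mm, to leave alone; origin under its centre.
- sweet_b: Another such loose sweet to leave alone.
There are look-alikes about, which are no part of the job. Of the things that look like the cap, take the one that is nearest to the robot's base at the start.

How it is judged:
By the outcome, as a careful person would: the job done as asked, in the order asked, and still so for the second after the job is handed in, with the robot touching nothing.
It also fails if it takes over 72 s, if anything falls off the work surface, if the arm or the gripper's body presses on something with over 40 N, if the wrist force passes 120 N, or if a joint passes its speed limit or range.

## Robot

A 7-joint arm with a two-finger parallel gripper is mounted at the origin on the work surface. World frame = base frame: x ahead of the robot, y to its left, z up, the work surface at z = 0. Lengths are in m, angles in rad, forces in N, time in s.
With the tool pointing down it reaches from about 0.35 to 0.9 m from the base axis. Payload 19.9 kg.
Tool frame: the origin (TCP) lies between the finger pads; the fingertips stand 8 mm ahead of it and the grasp point (between the pads) lies 11 mm behind it (ctrl.tip_extent is the distance from the TCP to the fingertips, in m); z points along the fingers, y is the line along which they close (so a half turn about z gives the same grasp; the last joint's range is limited). The gripper opens to 94 mm and grips with 3 to 60 N. Pads are 16 mm wide; open, the fingers measure 119 mm over their backs; the gripper's body (75 mm by 177 mm) begins 78 mm behind the grasp point.
Start: joints at [1.105, 0.417, -0.01, 1.614, 0.005, 1.111, -0.053], TCP at [0.257, -0.57, 0.213] pointing down, gripper open.
Joint ranges: [-2.81, 2.81], [-0.39, 2.02], [-1.27, 1.25], [0.06, 2.57], [-1.19, 4.33], [0.19, 2], [-2.82, 2.82]. Speed limits (rad/s): [1.89, 1.89, 2.39, 2.39, 3.01, 3.01, 3.01].

## Interface

Orientations are given as a unit quaternion [x, y, z, w].
In Python, from bench import ctrl gives the robot as it stands.
- The arm moves only by the tool play_rows, never from a script. Its argument "motion" is text: rows parted by semicolons, each of 6 numbers parted by spaces: the shift along the tool's x, y, z in mm, then the turn, a rotation vector about the tool's x, y, z in rad. A call has exactly 5 rows; each row is the pose to reach, as a shift and turn from the pose commanded when the call began, along the tool's axes at that moment; what a row does not reach only later rows make up. A row lasts 1/8 s, in which the tool goes at most 62.5 mm and 10.7 degrees, less where a joint would pass 70% of its speed; a pose out of reach is approached as far as the arm can. A call with a gripper value outside its range is refused whole. "hand" is the finger opening in mm, from 0 to 94, set as the call begins (left out, the last holds). The fingers move at their own pace and stop on an object; "grip_force" is the grip in N (left out, the last holds). Time passes only in rows, so rows that repeat a pose let the fingers close, or fill a call up. It gives the time, the measured TCP pose, the force, the opening and the grip force at its end, in the units of the state.
- ctrl.get_obs(): the state, without advancing time (a new reading comes with each control period).
- ctrl.grab_frame(name): name is "side" or "top" or "wrist"; returns the picture (400x640x3 uint8, blue, green, red); there is no depth.
- ctrl.get_calibration(name): a dict with "fx", "fy", "cx", "cy" (pixels), "rvec" (rotation vector, rad) and "tvec" (3), from world to camera coordinates, as OpenCV has them. Camera axes: x right, y down, z forward; pixel columns grow to the right and rows downward; lengths in m; the calibration is good to about 2 mm. A picture is of the moment at which its call begins: read the wrist's pose just before it. get_calibration takes no time and is no camera call; for the wrist camera it gives the pose at the moment of the call.
- ctrl.close_job(): hands the job in; it is judged then, once.
Trained networks look in the newest picture that a camera, given by its name, has taken for a name from the list of things; names that differ only in an ending like _2 or _b are one class to them, and where a whole thing is asked for, a point or a joint stands for the part that bears it (a point fixed in the world has none). Each returns a list of dicts, best first, with "score" (0 to 1); they miss things now and then, are a little off and sometimes report something else, mostly with a low value. They report only what shows in the picture. A call takes as long as a camera call. They do not tell look-alikes from the thing itself.
- ctrl.look_for(thing, camera): "location" ([x, y, z] in m, in world coordinates, good to about 4 mm: the middle of the surface that is visible of it).
- ctrl.spot_point(thing, camera): "location" ([x, y, z] in m, in world coordinates, good to about 4 mm: a listed point, or the origin of a listed thing).
The state is a dict: "t": time; "q": joint angles; "joint_velocities": joint speeds; "joint_torque": joint torques, N m; "eef_pos": TCP position; "eef_rot": TCP orientation; "ft_force": force on the tool from outside, world axes, zero at the start; "wrist_torque": the same for the moment, N m; "width": finger opening in m; "grip_force": force on a finger pad.
Only numpy, scipy, OpenCV 4.12 (cv2) and the standard library are available. Lean on these libraries where they do the work, as an engineer would, in place of code of your own. Each camera call takes 0.05 s, during which the arm holds its last target. There are 200 camera calls.

## Working session

There is one attempt and no reset: what is moved stays moved. The work goes in short steps, Python scripts to look and compute and a tool call to move; the robot and the scene stay as the last step left them, time stands still between calls to the robot, and variables do not carry over. Pictures are saved under pics/ and viewed, at most 10 in all, crops included, and the job is handed in when it is done.

Besides the shell and the picture viewer there is one more tool, called after "Call:" by a JSON object that holds its "fn" and its "kwargs", one argument or row to a line. play_rows: Moves the arm, as the interface text tells. Its arguments: {"type":"object","properties":{"motion":{"type":"string"},"hand":{"type":"number"},"grip_force":{"type":"number"}},"required":["motion"]}

```bash
mkdir -p pics; ls
cat > h.py <<'E'
from bench import ctrl
import numpy as np, cv2
from scipy.spatial.transform import Rotation as R
def shot(n,f):
    im=np.array(ctrl.grab_frame(n)); cv2.imwrite('pics/'+f,im); return im
def proj(n,P):
    c=ctrl.get_calibration(n); K=np.array([[c['fx'],0,c['cx']],[0,c['fy'],c['cy']],[0,0,1.]])
    return cv2.projectPoints(np.array(P,float).reshape(-1,1,3),np.array(c['rvec'],float),np.array(c['tvec'],float),K,None)[0].reshape(-1,2)
def ray(n,uv,z):
    c=ctrl.get_calibration(n); Rm=cv2.Rodrigues(np.array(c['rvec'],float))[0]; t=np.array(c['tvec'],float).ravel()
    d=Rm.T@np.array([(uv[0]-c['cx'])/c['fx'],(uv[1]-c['cy'])/c['fy'],1]); o=-Rm.T@t
    return o+d*(z-o[2])/d[2]
E
python3 - <<'E'
from h import *
o=ctrl.get_obs(); print(o)
a=shot('top','t0.png'); b=shot('side','s0.png')
for n in ['top','side']:
  for th in ['cap','jar_mouth','jar','flat_lid','small_jar','sweet_a']:
    f=ctrl.spot_point(th,n)
    for r in f: print(n,th,round(r['score'],2),np.round(r['location'],3),np.round(proj(n,r['location'])[0]))
E
```

```text
pics
{'t': 0.0, 'q': array([ 1.10552575,  0.41798011, -0.01028817,  1.61415527,  0.0046849 ,
        1.11065728, -0.05300966]), 'joint_velocities': array([ 0.00011797, -0.00040111, -0.0014499 , -0.00185691, -0.00044898,
        0.00109218,  0.00031804]), 'joint_torque': array([ 1.69121638e-03, -8.51255250e+01,  6.39894772e-01, -4.25986934e+01,
       -4.87955566e-02,  1.88102934e-02,  2.68738563e-05]), 'eef_pos': array([ 0.25684321, -0.56940566,  0.21282945]), 'eef_rot': array([ 9.77638290e-01,  2.10292722e-01, -1.63165575e-04, -5.65008544e-04]), 'ft_force': array([ 0.32398538, -0.10606592,  0.14254961]), 'wrist_torque': array([-0.00645739, -0.03326698,  0.0024095 ]), 'grip_force': 0.0, 'width': 0.09390342448470435}
top cap 0.87 [ 0.568 -0.199 -0.004] [309. 191.]
top cap 0.73 [ 0.663 -0.239  0.002] [322. 160.]
top cap 0.62 [ 0.74   0.216 -0.001] [177. 137.]
top cap 0.55 [ 0.532 -0.675  0.001] [462. 202.]
top jar_mouth 0.59 [0.549 0.154 0.106] [184. 195.]
top jar 0.91 [ 0.546  0.152 -0.002] [196. 198.]
top flat_lid 0.66 [ 0.647  0.036 -0.002] [234. 166.]
top flat_lid 0.16 [0.548 0.155 0.108] [183. 195.]
top small_jar 0.76 [0.451 0.027 0.   ] [236. 229.]
top sweet_a 0.57 [ 0.682 -0.126 -0.003] [286. 155.]
top sweet_a 0.44 [ 0.397  0.166 -0.   ] [190. 247.]
side cap 0.86 [ 0.528 -0.671 -0.004] [421. 172.]
side cap 0.82 [0.744 0.213 0.004] [146. 288.]
side cap 0.66 [ 0.668 -0.236 -0.002] [302. 215.]
side cap 0.63 [0.538 0.156 0.108] [207. 290.]
side cap 0.57 [ 0.568 -0.199 -0.003] [318. 236.]
side jar_mouth 0.58 [0.541 0.155 0.108] [207. 289.]
side jar 0.84 [0.547 0.154 0.003] [215. 319.]
side flat_lid 0.6 [0.649 0.037 0.001] [231. 268.]
side small_jar 0.56 [0.448 0.034 0.002] [286. 310.]
side sweet_a 0.56 [0.401 0.167 0.002] [253. 365.]
side sweet_a 0.51 [ 0.69  -0.124  0.001] [269. 229.]
```

Run:
```python
import cv2
a=cv2.imread('pics/t0.png');b=cv2.imread('pics/s0.png')
cv2.imwrite('pics/c0.png',cv2.resize(a[160:230,260:370],None,fx=7,fy=7,interpolation=cv2.INTER_CUBIC))
```

```text
(no output)
```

View pics/t0.png

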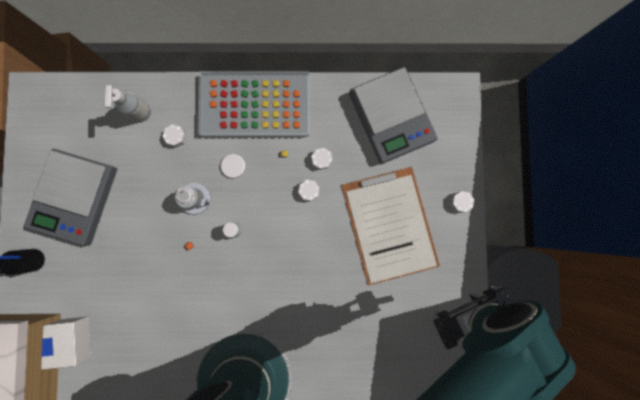

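View pics/s0.png

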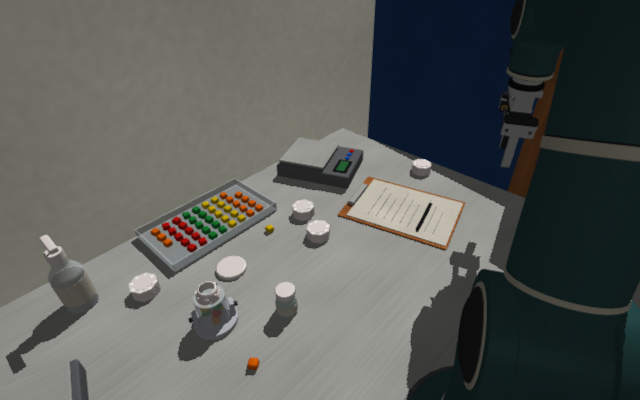

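View pics/c0.png

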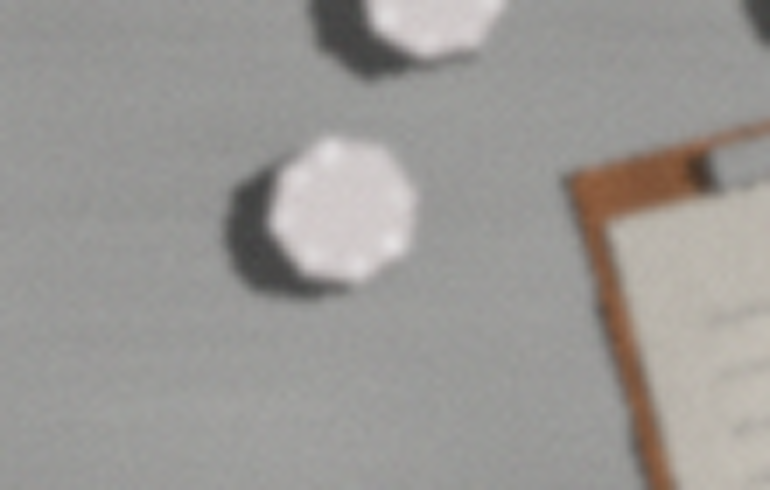

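Candidates for the cap in the top view: (309,191) at r≈0.60 m, (321,158) at 0.70, (173,135) at 0.77, (462,202) at 0.86 and the plain disc (232,166). I choose (309,191) because it is the nearest. The crop shows an eight-sided white cap, and the side view shows it at (318,232).

Call:
{"fn": "play_rows", "kwargs": {
  "motion": "45 -22 0 0 0 0;95 -46 0 0 0 0;145 -70 0 0 0 0;195 -94 0 0 0 0;245 -118 0 0 0 0"
}}

```text
t: 1.32
eef_pos: [0.4328, -0.3599, 0.2136]
eef_rot: [0.978, 0.21, 0.0, 0.0]
ft_force: [0.6, -0.1, -0.2]
width: 0.0941
grip_force: 0.0
```

Call:
{"fn": "play_rows", "kwargs": {
  "motion": "50 -24 0 0 0 0;100 -48 0 0 0 0;150 -72 0 0 0 0;190 -91 0 0 0 0;190 -91 0 0 0 0"
}}

```text
t: 1.95
eef_pos: [0.5693, -0.1968, 0.2133]
eef_rot: [0.977, 0.213, 0.0, -0.001]
ft_force: [-1.6, -1.7, 0.2]
width: 0.0943
grip_force: 0.0
```

Run:
```python
from h import *
o=ctrl.get_obs(); print(o['t'],o['eef_pos'],o['q'],R.from_quat(o['eef_rot']).as_matrix().round(3))
c=ctrl.get_calibration('wrist'); Rm=cv2.Rodrigues(np.array(c['rvec'],float))[0]; p=-Rm.T@np.array(c['tvec']).ravel()
Rt=R.from_quat(o['eef_rot']).as_matrix()
print('cam in tool',Rt.T@(p-o['eef_pos']),'\n',Rt.T@Rm.T)
shot('wrist','w1.png')
for r in ctrl.spot_point('cap','wrist'): print(r, proj('wrist',r['location']))
```

```text
1.95 [ 0.56934703 -0.19678138  0.21325212] [ 0.44919008  0.386015   -0.21528913  1.66689792  0.08887777  1.09833596
 -0.93308923] [[ 0.909  0.416  0.   ]
 [ 0.416 -0.909  0.001]
 [ 0.001 -0.001 -1.   ]]
cam in tool [ 0.08473056  0.00058041 -0.17139021] 
 [[ 8.67205916e-05 -9.58505841e-01 -2.85072879e-01]
 [ 9.99999780e-01 -1.04208484e-04  6.54587046e-04]
 [-6.57132519e-04 -2.85072873e-01  9.58505621e-01]]
{'location': [0.5656, -0.1977, -0.0001], 'score': 0.87} [[317.15151248 178.23097228]]
{'location': [0.6621, -0.2382, -0.0002], 'score': 0.72} [[383.73201495 117.42475677]]
```

View pics/w1.png

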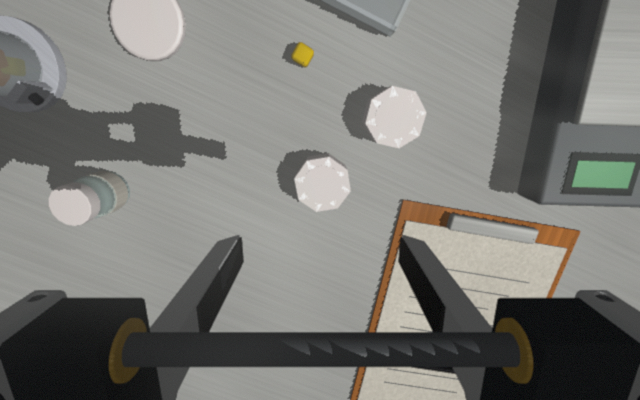

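The wrist view shows the cap at (322,184), the look-alike at (395,117), the small jar at (80,203), the disc lid at (147,25) and a sweet at (302,54). Next I fit the octagon to get the cap's centre and yaw.

```bash
cat >> h.py <<'E'
from scipy.optimize import minimize
def fitcap(im,n,x,y,z0=0.0,pad=60,thr=150):
    u,v=proj(n,[x,y,z0+.015])[0].astype(int)
    S=4; x0,y0=u-pad,v-pad
    g=im[max(y0,0):v+pad,max(x0,0):u+pad]; x0=max(x0,0);y0=max(y0,0)
    m=(cv2.resize(g.min(2),None,fx=S,fy=S,interpolation=cv2.INTER_LINEAR)>thr).astype(np.uint8)
    nl,lab=cv2.connectedComponents(m); l=lab[(v-y0)*S,(u-x0)*S]; m=(lab==l).astype(np.uint8)
    def hull(p):
        a=p[2]+np.pi/8+np.arange(8)*np.pi/4
        P=[[p[0]+.03247*np.cos(t),p[1]+.03247*np.sin(t),z] for z in (z0,z0+.03) for t in a]
        uv=(proj(n,P)-[x0,y0]+.5)*S-.5
        return cv2.convexHull(uv.astype(np.float32))
    def cost(p):
        r=np.zeros_like(m); cv2.fillConvexPoly(r,np.round(hull(p)*16).astype(np.int32),1,shift=4)
        return 1-(r&m).sum()/max((r|m).sum(),1)
    best=min((minimize(cost,[x,y,a],method='Nelder-Mead',options=dict(initial_simplex=[[x,y,a],[x+.006,y,a],[x,y+.006,a],[x,y,a+.15]],xatol=1e-5,fatol=1e-6)) for a in np.radians([0,11,22,33])),key=lambda r:r.fun)
    return best.x,best.fun,m
E
python3 - <<'E'
from h import *
im=cv2.imread('pics/w1.png')
print(im[184,322],im[184,250], im[150,290])
for th in (120,140,160):
  p,f,m=fitcap(im,'wrist',.566,-.198,thr=th); print(th,p[:2],np.degrees(p[2])%45,f,m.sum()/16)
E
```

```text
[200 204 210] [155 160 159] [152 155 156]
120 [ 0.58529466 -0.22710087] 43.91682151780853 0.8042566898395208 12996.6875
140 [ 0.56394545 -0.207205  ] 32.45530274511685 0.8047269445596235 12812.0
160 [ 0.56589695 -0.20489462] 34.72082843991133 0.05424698420594454 2390.125
```

Run:
```python
from h import *
im=cv2.imread('pics/w1.png')
for th in (165,172,180,188):
  p,f,m=fitcap(im,'wrist',.566,-.198,thr=th); print(th,p[:2],np.degrees(p[2])%45,f,m.sum()/16, proj('wrist',[p[0],p[1],.03]))
x,y=p[:2]
cv2.imwrite('pics/c1.png',np.hstack([cv2.resize(im[144:224,282:362],None,fx=5,fy=5,interpolation=cv2.INTER_CUBIC)]))
```

```text
165 [ 0.56610506 -0.20486331] 34.34998242198466 0.06309140388984591 2349.375 [[322.90279184 186.2126992 ]]
172 [ 0.56600252 -0.20480031] 33.509073617320716 0.07895526118470386 2304.125 [[322.81398872 186.27111278]]
180 [ 0.56534361 -0.20486269] 33.16080810277741 0.09742550476619383 2255.0 [[322.62215582 186.81245943]]Traceback (most recent call last):
  File "<stdin>", line 4, in <module>
  File "h.py", line 28, in fitcap
    best=min((minimize(cost,[x,y,a],method='Nelder-Mead',options=dict(initial_simplex=[[x,y,a],[x+.006,y,a],[x,y+.006,a],[x,y,a+.15]],xatol=1e-5,fatol=1e-6)) for a in np.radians([0,11,22,33])),key=lambda r:r.fun)
  File "h.py", line 28, in <genexpr>
    best=min((minimize(cost,[x,y,a],method='Nelder-Mead',options=dict(initial_simplex=[[x,y,a],[x+.006,y,a],[x,y+.006,a],[x,y,a+.15]],xatol=1e-5,fatol=1e-6)) for a in np.radians([0,11,22,33])),key=lambda r:r.fun)
              ~~~~~~~~^^^^^^^^^^^^^^^^^^^^^^^^^^^^^^^^^^^^^^^^^^^^^^^^^^^^^^^^^^^^^^^^^^^^^^^^^^^^^^^^^^^^^^^^^^^^^^^^^^^^^^^^^^^^^^^^^^^^^^^^^^^^^^^^^^^^^^^
    res = _minimize_neldermead(fun, x0, args, callback, bounds=bounds,
                               **options)
    fxcc = func(xcc)
    fx = function(np.copy(x), *(wrapper_args + args))
  File "h.py", line 26, in cost
    r=np.zeros_like(m); cv2.fillConvexPoly(r,np.round(hull(p)*16).astype(np.int32),1,shift=4)
                                                      ~~~~^^^
  File "h.py", line 23, in hull
    uv=(proj(n,P)-[x0,y0]+.5)*S-.5
        ~~~~^^^^^
  File "h.py", line 7, in proj
    c=ctrl.get_calibration(n); K=np.array([[c['fx'],0,c['cx']],[0,c['fy'],c['cy']],[0,0,1.]])
ValueError: time passes only in moves, steps and waits
```

```bash
python3 - <<'E'
s=open('h.py').read()
s=s.replace("def shot","_c={}\ndef cal(n):\n    if n not in _c: _c[n]=ctrl.get_calibration(n)\n    return _c[n]\ndef shot",1).replace("c=ctrl.get_calibration(n);","c=cal(n);")
open('h.py','w').write(s)
E
python3 - <<'E'
from h import *
o=ctrl.get_obs(); print(o['t'],o['eef_pos'],o['eef_rot'])
cal('wrist'); im=shot('wrist','w2.png')
for th in (168,175):
  p,f,m=fitcap(im,'wrist',.566,-.2,thr=th); print(th,p[:2],np.degrees(p[2])%45,f,m.sum()/16)
it=cv2.imread('pics/t0.png'); print(it[191,309],it[191,335])
p,f,m=fitcap(it,'top',.566,-.2,thr=165,pad=25); print(p[:2],np.degrees(p[2])%45,f,m.sum()/16)
cv2.imwrite('pics/c1.png',np.hstack([cv2.resize(im[144:224,282:362],None,fx=5,fy=5,interpolation=cv2.INTER_CUBIC)]))
E
```

```text
2.05 [ 0.56737233 -0.20050504  0.21325769] [ 9.77599943e-01  2.10471587e-01 -2.48925655e-04 -8.57118713e-08]
168 [ 0.56862713 -0.20055047] 34.4571218284949 0.06451532519312231 2348.5
175 [ 0.56839903 -0.20024312] 34.778584103017806 0.08065441304835774 2305.125
[201 201 208] [152 153 151]
[ 0.57073488 -0.19854565] 36.32975175956837 0.03742924958919114 332.3125
```

View pics/c1.png

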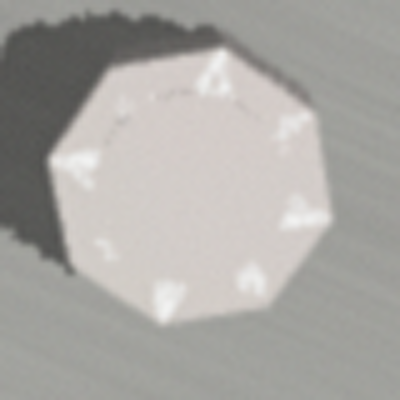

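The fit is consistent now that the arm has settled: centre (0.5685, −0.200), flats at 34.6° mod 45, and the top view agrees. I choose tool yaw 34.6°, a −0.18 rad turn about tool z, and put the fingertips about 5 mm above the bench.

Call:
{"fn": "play_rows", "kwargs": {
  "motion": "1 0 40 0 0 -0.09;1 0 90 0 0 -0.18;1 0 130 0 0 -0.18;1 0 160 0 0 -0.18;1 0 160 0 0 -0.18",
  "hand": 88
}}

```text
t: 2.72
eef_pos: [0.5666, -0.2008, 0.0519]
eef_rot: [0.955, 0.297, -0.002, -0.001]
ft_force: [0.2, -0.4, 0.7]
width: 0.0878
grip_force: 0.0
```

Call:
{"fn": "play_rows", "kwargs": {
  "motion": "0 0 10 0 0 0;0 0 20 0 0 0;0 0 30 0 0 0;0 0 40 0 0 0;0 0 40 0 0 0"
}}

```text
t: 3.35
eef_pos: [0.568, -0.1997, 0.0126]
eef_rot: [0.955, 0.297, -0.001, -0.0]
ft_force: [0.2, 0.3, 0.4]
width: 0.0882
grip_force: 0.0
```

Call:
{"fn": "play_rows", "kwargs": {
  "motion": "0 0 0 0 0 0;0 0 0 0 0 0;0 0 0 0 0 0;0 0 0 0 0 0;0 0 0 0 0 0",
  "hand": 50,
  "grip_force": 15
}}

```text
t: 3.98
eef_pos: [0.5686, -0.2, 0.0137]
eef_rot: [0.955, 0.297, 0.0, 0.0]
ft_force: [-1.1, 0.2, 4.4]
width: 0.0599
grip_force: 15.0
```

Call:
{"fn": "play_rows", "kwargs": {
  "motion": "0 0 -10 0 0 0;0 0 -40 0 0 0;0 0 -90 0 0 0;0 0 -140 0 0 0;0 0 -187 0 0 0",
  "grip_force": 20
}}

```text
t: 4.6
eef_pos: [0.5683, -0.1998, 0.2029]
eef_rot: [0.955, 0.297, 0.0, 0.0]
ft_force: [1.1, 0.0, -0.6]
width: 0.0601
grip_force: 20.0
```

Call:
{"fn": "play_rows", "kwargs": {
  "motion": "9 -30 0 0 0 0;23 -75 0 0 0 0;37 -120 0 0 0 0;51 -165 0 0 0 0;65 -210 0 0 0 0"
}}

```text
t: 5.22
eef_pos: [0.5021, 0.0113, 0.2011]
eef_rot: [0.955, 0.297, 0.0, 0.0]
ft_force: [0.6, -0.7, -0.1]
width: 0.06
grip_force: 20.0
```

Call:
{"fn": "play_rows", "kwargs": {
  "motion": "12 -40 0 0 0 0;22 -72 0 0 0 0;28 -94 0 0 0 0;28 -94 0 0 0 0;28 -94 0 0 0 0"
}}

```text
t: 5.85
eef_pos: [0.4727, 0.1024, 0.2007]
eef_rot: [0.955, 0.297, 0.0, 0.0]
ft_force: [-0.1, -0.9, -1.7]
width: 0.0596
grip_force: 20.0
```

Run:
```python
from h import *
o=ctrl.get_obs(); print(o['t'],o['eef_pos'],o['eef_rot'],o['q'].round(2),o['width'],o['ft_force'],o['wrist_torque'])
cal('wrist'); im=shot('wrist','w3.png')
for r in ctrl.spot_point('jar_mouth','wrist')+ctrl.spot_point('neck_threads','wrist'): print(r,proj('wrist',r['location']))
cx,cy=o['eef_pos'][:2]; print('tcp pix',proj('wrist',[cx,cy,o['eef_pos'][2]+.017]))
```

```text
5.85 [0.47266987 0.10239354 0.20069606] [9.54867497e-01 2.97032039e-01 7.57759699e-05 1.58420495e-04] [ 0.1   0.2  -0.43  1.96  0.1   1.   -1.34] 0.059635577140284765 [-0.11855225 -0.87890543 -1.71387207] [ 0.01064725 -0.03022087  0.00269795]
{'location': [0.5435, 0.1552, 0.111], 'score': 0.88} [[314.93177046  99.82430455]]
{'location': [0.5501, 0.1557, 0.0941], 'score': 0.61} [[319.32657091  92.75277543]]
tcp pix [[318.83126028 271.43068438]]
```

View pics/w3.png

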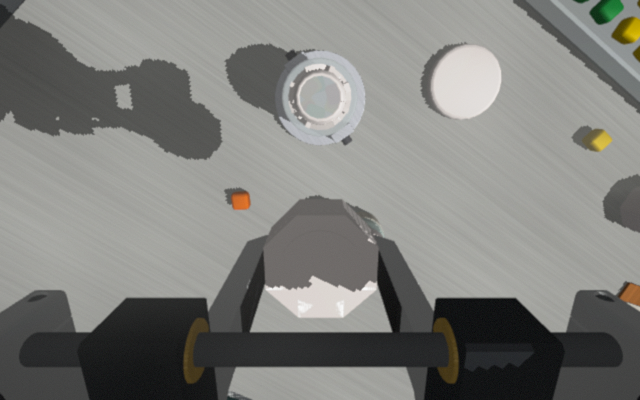

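The view shows the held cap at about (321,257), the jar neck at (322,97), jaws at (292,55) and (346,140), and a sweet at (240,201). Next is a close crop of the neck for the lip circle and thread features.

Run:
```python
from h import *
im=cv2.imread('pics/w3.png')
a=cv2.resize(im[50:146,274:370],None,fx=6,fy=6,interpolation=cv2.INTER_CUBIC)
cv2.imwrite('pics/c3.png',a)
```

```text
(no output)
```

View pics/c3.png

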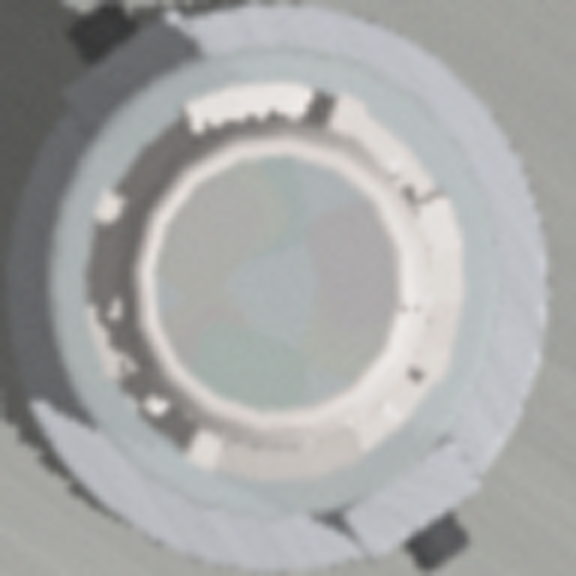

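Run:
```python
from h import *
o=ctrl.get_obs(); im=cv2.imread('pics/w3.png'); print(o['t'],o['eef_pos'])
T=o['eef_pos']; Rt=R.from_quat(o['eef_rot']).as_matrix()
for dx,z in((-30,-17),(30,-17),(30,13),(-30,13)):
  print(dx,z,proj('wrist',[T+Rt@[dx/1000,s*.01243,z/1000] for s in(-1,1)]).round(1).tolist())
P=ray('wrist',(320.3,97.2),.1085); print('lip',P)
# circle overlay check
th=np.linspace(0,2*np.pi,8,endpoint=False)
for r in (.018,.0155): print(r,((proj('wrist',[[P[0]+r*np.cos(t),P[1]+r*np.sin(t),.1085] for t in th])-[274,50]+.5)*6).round().tolist())
# edge profile along rows/cols of bottom/top of cap
g=im.min(2).astype(int)
print('col320 rows190-215',g[190:216,320].tolist(),'rows 308-325',g[306:326,320].tolist())
d=Rt.T@(P-T); print('shift in tool mm',d*1000)
```

```text
6.0 [0.4726961  0.10230754 0.20049332]
-30 -17 [[296.6, 319.8], [341.3, 319.8]]
30 -17 [[294.1, 218.0], [343.5, 218.0]]
30 13 [[298.0, 201.1], [340.0, 201.1]]
-30 13 [[299.8, 290.3], [338.4, 290.3]]
lip [0.54746976 0.15281705 0.1085    ]
0.018 [[361.0, 163.0], [255.0, 139.0], [164.0, 202.0], [144.0, 313.0], [203.0, 405.0], [306.0, 428.0], [395.0, 368.0], [419.0, 259.0]]
0.0155 [[350.0, 180.0], [258.0, 160.0], [181.0, 214.0], [163.0, 309.0], [214.0, 389.0], [302.0, 408.0], [379.0, 357.0], [400.0, 263.0]]
col320 rows190-215 [165, 168, 163, 163, 158, 140, 103, 87, 92, 95, 97, 97, 98, 97, 99, 97, 97, 96, 98, 97, 98, 99, 97, 95, 97, 102] rows 308-325 [208, 208, 209, 209, 210, 208, 209, 208, 209, 208, 206, 191, 162, 154, 156, 157, 160, 160, 161, 159]
shift in tool mm [90.24092459  0.75105044 91.98419063]
```

Call:
{"fn": "play_rows", "kwargs": {
  "motion": "20 0 0 0 0 -0.1;45 0 0 0 0 -0.2;70 0 0 0 0 -0.3;89 0.5 0 0 0 -0.356;89 0.5 0 0 0 -0.356"
}}

```text
t: 6.62
eef_pos: [0.5464, 0.1533, 0.2]
eef_rot: [0.887, 0.462, -0.0, -0.0]
ft_force: [-0.2, -0.4, -0.9]
width: 0.06
grip_force: 20.0
```

Call:
{"fn": "play_rows", "kwargs": {
  "motion": "0 0 20 0 0 0;0 0 40 0 0 0;0 0 60 0 0 0;0 0 75 0 0 0;0 0 75 0 0 0"
}}

```text
t: 7.25
eef_pos: [0.5453, 0.1527, 0.1247]
eef_rot: [0.887, 0.461, -0.001, -0.0]
ft_force: [0.1, -0.6, 0.1]
width: 0.0597
grip_force: 20.0
```

Call:
{"fn": "play_rows", "kwargs": {
  "motion": "0 0 1 0 0 0;0 0 2 0 0 0;0 0 3 0 0 0;0 0 4 0 0 0;0 0 4 0 0 0"
}}

```text
t: 7.88
eef_pos: [0.546, 0.1533, 0.1214]
eef_rot: [0.887, 0.462, -0.0, -0.0]
ft_force: [1.3, -0.2, -0.2]
width: 0.0598
grip_force: 20.0
```

Call:
{"fn": "play_rows", "kwargs": {
  "motion": "0 0 1 0 0 0;0 0 2 0 0 0;0 0 3 0 0 0;0 0 4 0 0 0;0 0 4 0 0 0"
}}

```text
t: 8.5
eef_pos: [0.5459, 0.1533, 0.1173]
eef_rot: [0.887, 0.462, -0.0, -0.0]
ft_force: [-0.7, -0.4, -0.8]
width: 0.0602
grip_force: 20.0
```

Call:
{"fn": "play_rows", "kwargs": {
  "motion": "0 0 0.6 0 0 0;0 0 1.2 0 0 0;0 0 1.8 0 0 0;0 0 2.4 0 0 0;0 0 2.4 0 0 0"
}}

```text
t: 9.12
eef_pos: [0.5459, 0.1533, 0.115]
eef_rot: [0.887, 0.462, -0.0, -0.0]
ft_force: [-0.3, -0.3, -1.4]
width: 0.0599
grip_force: 20.0
```

Call:
{"fn": "play_rows", "kwargs": {
  "motion": "0 0 0.5 0 0 0;0 0 1 0 0 0;0 0 1.5 0 0 0;0 0 1.5 0 0 0;0 0 1.5 0 0 0"
}}

```text
t: 9.75
eef_pos: [0.546, 0.1533, 0.1136]
eef_rot: [0.887, 0.462, -0.0, -0.0]
ft_force: [-0.1, -0.3, -1.1]
width: 0.0599
grip_force: 20.0
```

Call:
{"fn": "play_rows", "kwargs": {
  "motion": "0 0 0.5 0 0 0;0 0 1 0 0 0;0 0 1.5 0 0 0;0 0 1.5 0 0 0;0 0 1.5 0 0 0"
}}

```text
t: 10.38
eef_pos: [0.5462, 0.1534, 0.1128]
eef_rot: [0.887, 0.462, 0.0, 0.0]
ft_force: [-5.1, -2.6, 14.5]
width: 0.0599
grip_force: 20.0
```

Call:
{"fn": "play_rows", "kwargs": {
  "motion": "0 0 0.3 0 0 0;0 0 0.6 0 0 0;0 0 1 0 0 0;0 0 1 0 0 0;0 0 1 0 0 0"
}}

```text
t: 11.0
eef_pos: [0.5463, 0.1535, 0.1125]
eef_rot: [0.887, 0.462, 0.0, 0.0]
ft_force: [-8.0, -3.8, 25.2]
width: 0.0598
grip_force: 20.0
```

Call:
{"fn": "play_rows", "kwargs": {
  "motion": "-0.4 -0.2 -0.5 0 0 0;-0.7 -0.4 -0.8 0 0 0;-0.7 -0.4 -0.8 0 0 -0.03;-0.7 -0.4 -0.8 0 0 -0.06;-0.7 -0.4 -0.8 0 0 -0.06"
}}

```text
t: 11.62
eef_pos: [0.5462, 0.1535, 0.1129]
eef_rot: [0.873, 0.488, 0.001, 0.0]
ft_force: [-0.3, 0.8, 11.8]
width: 0.0598
grip_force: 20.0
```

Run:
```python
from h import *
o=ctrl.get_obs(); print({k:np.round(o[k],4) for k in('t','eef_pos','ft_force','wrist_torque','q')})
```

```text
{'t': np.float64(11.625), 'eef_pos': array([0.5462, 0.1535, 0.1129]), 'ft_force': array([-0.2503,  0.7802, 11.8129]), 'wrist_torque': array([ 0.2246,  0.0503, -0.0282]), 'q': array([ 0.0371,  0.4712, -0.4627,  1.8375,  0.2636,  0.8912, -1.0993])}
```

Call:
{"fn": "play_rows", "kwargs": {
  "motion": "0 0 0 0 0 -0.04;0 0 0 0 0 -0.08;0 0 0 0 0 -0.12;0 0 0 0 0 -0.16;0 0 0 0 0 -0.16"
}}

```text
t: 12.25
eef_pos: [0.5462, 0.1535, 0.1127]
eef_rot: [0.831, 0.557, 0.001, 0.0]
ft_force: [1.2, 1.0, 8.0]
width: 0.0599
grip_force: 20.0
```

Call:
{"fn": "play_rows", "kwargs": {
  "motion": "0 0 0 0 0 -0.03;0 0 0 0 0 -0.06;0 0 0 0 0 -0.09;0 0 0 0 0 -0.12;0 0 0 0 0 -0.12"
}}

```text
t: 12.88
eef_pos: [0.5451, 0.1528, 0.1117]
eef_rot: [0.796, 0.605, -0.0, -0.0]
ft_force: [-0.2, 1.1, -1.1]
width: 0.06
grip_force: 20.0
```

Call:
{"fn": "play_rows", "kwargs": {
  "motion": "0.3 0.4 0 0 0 -0.03;0.3 0.4 0.5 0 0 -0.05;0.3 0.4 1.2 0 0 -0.05;0.3 0.4 2 0 0 -0.05;0.3 0.4 2 0 0 -0.05"
}}

```text
t: 13.5
eef_pos: [0.5457, 0.1531, 0.1098]
eef_rot: [0.781, 0.625, -0.0, -0.0]
ft_force: [0.4, -0.2, -0.3]
width: 0.0596
grip_force: 20.0
```

Call:
{"fn": "play_rows", "kwargs": {
  "motion": "0 0 0.6 0 0 0;0 0 1.2 0 0 0;0 0 1.8 0 0 0;0 0 2.4 0 0 0;0 0 2.4 0 0 0"
}}

```text
t: 14.12
eef_pos: [0.5457, 0.1531, 0.1074]
eef_rot: [0.781, 0.625, -0.0, -0.0]
ft_force: [0.2, -0.6, -1.0]
width: 0.0599
grip_force: 20.0
```

Dropping freely into the gap. Expect the bottom near TCP z ≈ 0.1035.

Call:
{"fn": "play_rows", "kwargs": {
  "motion": "0 0 0.6 0 0 0;0 0 1.2 0 0 0;0 0 1.8 0 0 0;0 0 2.4 0 0 0;0 0 2.4 0 0 0"
}}

```text
t: 14.75
eef_pos: [0.5457, 0.1531, 0.105]
eef_rot: [0.781, 0.625, -0.0, -0.0]
ft_force: [0.5, 0.2, -0.2]
width: 0.0598
grip_force: 20.0
```

Call:
{"fn": "play_rows", "kwargs": {
  "motion": "0 0 0.5 0 0 0;0 0 1 0 0 0;0 0 1.5 0 0 0;0 0 1.5 0 0 0;0 0 1.5 0 0 0"
}}

```text
t: 15.38
eef_pos: [0.5458, 0.1532, 0.1039]
eef_rot: [0.781, 0.625, 0.0, 0.0]
ft_force: [-2.3, -1.0, 6.6]
width: 0.06
grip_force: 20.0
```

Call:
{"fn": "play_rows", "kwargs": {
  "motion": "0 0 0 0 0 0.04;0 0 0 0 0 0.08;0 0 0 0 0 0.12;0 0 0 0 0 0.16;0 0 0 0 0 0.16"
}}

```text
t: 16.0
eef_pos: [0.5461, 0.1533, 0.1039]
eef_rot: [0.828, 0.56, 0.0, 0.0]
ft_force: [-0.9, -0.3, 5.2]
width: 0.06
grip_force: 20.0
```

```bash
cat > s.py <<'E'
from h import *
o=ctrl.get_obs(); print({k:np.round(o[k],4).tolist() for k in('t','eef_pos','ft_force','wrist_torque','q')}, 'yaw',round(np.degrees(2*np.arctan2(o['eef_rot'][1],o['eef_rot'][0])),1))
E
python3 s.py
```

```text
{'t': 16.0, 'eef_pos': [0.5461, 0.1533, 0.1039], 'ft_force': [-0.9452, -0.31, 5.2337], 'wrist_torque': [-0.0513, -0.0554, -0.036], 'q': [0.0604, 0.4905, -0.4941, 1.8416, 0.2939, 0.8812, -0.9547]} yaw 68.1
```

Call:
{"fn": "play_rows", "kwargs": {
  "motion": "0 0 0 0 0 0.04;0 0 0.2 0 0 0.08;0 0 0.4 0 0 0.12;0 0 0.6 0 0 0.16;0 0 0.6 0 0 0.16"
}}

```text
t: 16.62
eef_pos: [0.5463, 0.1534, 0.1036]
eef_rot: [0.87, 0.492, 0.001, 0.0]
ft_force: [-1.1, -0.5, 9.6]
width: 0.06
grip_force: 20.0
```

```bash
python3 s.py
```

```text
{'t': 16.625, 'eef_pos': [0.5463, 0.1534, 0.1036], 'ft_force': [-1.0555, -0.5373, 9.5969], 'wrist_torque': [-0.1247, 0.0674, -0.0004], 'q': [0.0327, 0.4844, -0.4581, 1.8426, 0.2719, 0.8752, -1.0964]} yaw 59.0
```

Pressing about 10 N as it begins to sink. I continue at 0.09 mm per degree.

Call:
{"fn": "play_rows", "kwargs": {
  "motion": "0 0 0.2 0 0 0.04;0 0 0.4 0 0 0.08;0 0 0.6 0 0 0.12;0 0 0.8 0 0 0.16;0 0 0.8 0 0 0.16"
}}

```text
t: 17.25
eef_pos: [0.5466, 0.1531, 0.1028]
eef_rot: [0.907, 0.421, 0.001, 0.0]
ft_force: [0.8, -2.6, 8.4]
width: 0.0599
grip_force: 20.0
```

```bash
python3 s.py
```

```text
{'t': 17.25, 'eef_pos': [0.5466, 0.1531, 0.1028], 'ft_force': [0.7845, -2.5962, 8.3858], 'wrist_torque': [-0.3966, -0.2759, -0.0565], 'q': [0.005, 0.4794, -0.4215, 1.8439, 0.2504, 0.8688, -1.2386]} yaw 49.8
```

Call:
{"fn": "play_rows", "kwargs": {
  "motion": "0 0 0.2 0 0 0.04;0 0 0.4 0 0 0.08;0 0 0.6 0 0 0.12;0 0 0.9 0 0 0.16;0 0 0.9 0 0 0.16"
}}

```text
t: 17.88
eef_pos: [0.5465, 0.1531, 0.1019]
eef_rot: [0.938, 0.347, 0.001, 0.0]
ft_force: [-0.1, -1.8, 9.3]
width: 0.0599
grip_force: 20.0
```

```bash
python3 s.py
```

```text
{'t': 17.875, 'eef_pos': [0.5465, 0.1531, 0.1019], 'ft_force': [-0.1232, -1.8472, 9.3482], 'wrist_torque': [-0.4466, -0.1482, 0.0399], 'q': [-0.0231, 0.4751, -0.3854, 1.8455, 0.229, 0.8629, -1.3808]} yaw 40.6
```

Call:
{"fn": "play_rows", "kwargs": {
  "motion": "0 0 0.2 0 0 0.04;0 0 0.4 0 0 0.08;0 0 0.6 0 0 0.12;0 0 0.8 0 0 0.16;0 0 0.8 0 0 0.16"
}}

```text
t: 18.5
eef_pos: [0.5464, 0.1531, 0.101]
eef_rot: [0.963, 0.271, 0.001, 0.0]
ft_force: [0.3, -0.8, 7.5]
width: 0.06
grip_force: 20.0
```

```bash
python3 s.py
```

```text
{'t': 18.5, 'eef_pos': [0.5464, 0.1531, 0.101], 'ft_force': [0.2821, -0.7534, 7.5363], 'wrist_torque': [-0.3399, -0.1834, -0.0913], 'q': [-0.0512, 0.4714, -0.3493, 1.847, 0.2076, 0.8573, -1.5232]} yaw 31.5
```

Call:
{"fn": "play_rows", "kwargs": {
  "motion": "0 0 0.1 0 0 0.02;0 0 0.2 0 0 0.04;0 0 0.3 0 0 0.06;0 0 0.4 0 0 0.08;0 0 0.4 0 0 0.08"
}}

```text
t: 19.12
eef_pos: [0.5464, 0.1531, 0.1006]
eef_rot: [0.973, 0.233, 0.001, 0.0]
ft_force: [0.6, -1.2, 7.3]
width: 0.0601
grip_force: 20.0
```

```bash
python3 s.py
```

```text
{'t': 19.125, 'eef_pos': [0.5464, 0.1531, 0.1006], 'ft_force': [0.6368, -1.1654, 7.3464], 'wrist_torque': [-0.3358, -0.103, 0.0155], 'q': [-0.0652, 0.4696, -0.3314, 1.8478, 0.1969, 0.8547, -1.594]} yaw 26.9
```

Call:
{"fn": "play_rows", "kwargs": {
  "motion": "0 0 0.1 0 0 0.02;0 0 0.2 0 0 0.04;0 0 0.3 0 0 0.06;0 0 0.3 0 0 0.06;0 0 0.3 0 0 0.06"
}}

```text
t: 19.75
eef_pos: [0.5462, 0.1532, 0.1003]
eef_rot: [0.979, 0.204, 0.001, 0.0]
ft_force: [-0.7, -1.3, 9.6]
width: 0.0597
grip_force: 20.0
```

```bash
python3 s.py
```

```text
{'t': 19.75, 'eef_pos': [0.5462, 0.1532, 0.1003], 'ft_force': [-0.7303, -1.3404, 9.5894], 'wrist_torque': [-0.2761, 0.0788, 0.1056], 'q': [-0.0758, 0.4684, -0.3182, 1.8484, 0.1889, 0.853, -1.647]} yaw 23.5
```

Call:
{"fn": "play_rows", "kwargs": {
  "motion": "0 0 0 0 0 0.02;0 0 0.1 0 0 0.04;0 0 0.1 0 0 0.05;0 0 0.1 0 0 0.05;0 0 0.1 0 0 0.05"
}}

```text
t: 20.38
eef_pos: [0.5458, 0.1535, 0.1001]
eef_rot: [0.984, 0.18, 0.0, 0.0]
ft_force: [-2.8, -0.2, 10.0]
width: 0.0598
grip_force: 20.0
```

```bash
python3 s.py
```

```text
{'t': 20.375, 'eef_pos': [0.5458, 0.1535, 0.1001], 'ft_force': [-2.7941, -0.1641, 10.0495], 'wrist_torque': [-0.0386, 0.7216, 0.7798], 'q': [-0.0848, 0.4672, -0.3074, 1.8491, 0.1822, 0.8521, -1.691]} yaw 20.7
```

Call:
{"fn": "play_rows", "kwargs": {
  "motion": "0 0 -0.1 0 0 0.01;0 0 -0.2 0 0 0.015;0 0 -0.2 0 0 0.015;0 0 -0.2 0 0 0.015;0 0 -0.2 0 0 0.015"
}}

```text
t: 21.0
eef_pos: [0.5459, 0.1535, 0.1002]
eef_rot: [0.985, 0.173, 0.0, 0.0]
ft_force: [-0.7, -0.5, 6.2]
width: 0.0597
grip_force: 20.0
```

```bash
python3 s.py
```

```text
{'t': 21.0, 'eef_pos': [0.5459, 0.1535, 0.1002], 'ft_force': [-0.654, -0.4915, 6.1959], 'wrist_torque': [0.0334, 0.2617, 1.0541], 'q': [-0.0873, 0.4668, -0.3042, 1.8491, 0.1802, 0.8518, -1.704]} yaw 19.9
```

Call:
{"fn": "play_rows", "kwargs": {
  "motion": "0 0 -0.1 0 0 -0.02;0 0 -0.1 0 0 -0.04;0 0 -0.1 0 0 -0.04;0 0 -0.1 0 0 -0.04;0 0 -0.1 0 0 -0.04"
}}

```text
t: 21.62
eef_pos: [0.5458, 0.1535, 0.1002]
eef_rot: [0.981, 0.192, 0.0, -0.0]
ft_force: [-1.2, 1.8, 5.7]
width: 0.06
grip_force: 20.0
```

Call:
{"fn": "play_rows", "kwargs": {
  "motion": "0 0 0 0 0 0;0 0 0 0 0 0;0 0 0 0 0 0;0 0 0 0 0 0;0 0 0 0 0 0",
  "hand": 88
}}

```text
t: 22.25
eef_pos: [0.5457, 0.1531, 0.0999]
eef_rot: [0.982, 0.191, -0.0, -0.0]
ft_force: [-0.6, 0.4, -0.2]
width: 0.0876
grip_force: 0.0
```

Call:
{"fn": "play_rows", "kwargs": {
  "motion": "0 0 -8 0 0 0;0 0 -20 0 0 0;0 0 -40 0 0 0;0 0 -70 0 0 0;0 0 -100 0 0 0"
}}

```text
t: 22.88
eef_pos: [0.5457, 0.1532, 0.2018]
eef_rot: [0.982, 0.191, 0.0, -0.0]
ft_force: [0.4, 0.6, 0.7]
width: 0.0882
grip_force: 0.0
```

Call:
{"fn": "play_rows", "kwargs": {
  "motion": "-25 0 0 0 0 0;-50 0 0 0 0 0;-75 0 0 0 0 0;-90 0 0 0 0 0;-90 0 0 0 0 0"
}}

```text
t: 23.5
eef_pos: [0.4622, 0.1192, 0.2007]
eef_rot: [0.982, 0.191, 0.0, 0.0]
ft_force: [0.7, 0.9, -0.9]
width: 0.0882
grip_force: 0.0
```

Run:
```python
from h import *
o=ctrl.get_obs(); print(o['eef_pos'])
cal('wrist'); im=shot('wrist','w4.png'); s=shot('side','s4.png')
x,y=.5465,.153
u,v=proj('wrist',[x,y,.11])[0].astype(int); print(u,v,im[v,u])
for th in (165,180):
  p,f,m=fitcap(im,'wrist',x,y,z0=.087,thr=th); print(p[:2],np.degrees(p[2])%45,f)
a=cv2.resize(im[max(v-70,0):v+70,u-70:u+70],(400,400),interpolation=cv2.INTER_CUBIC)
u,v=proj('side',[x,y,.09])[0].astype(int)
b=cv2.resize(s[v-40:v+40,u-40:u+40],(400,400),interpolation=cv2.INTER_CUBIC)
cv2.imwrite('pics/c4.png',np.hstack([a,b]))
# expected rows of cap top/bottom in side crop
print(((proj('side',[[x,y,.087],[x,y,.117],[x,y,.0905],[x,y,.1205]])-[u-40,v-40])*5+400*np.array([1,0])).round())
```

```text
[0.46224082 0.11916397 0.20066878]
319 96 [202 206 214]
[0.54779291 0.15307002] 23.453071577365147 0.11638455473685239
[0.54757496 0.15281399] 21.992436896931146 0.05040466306034297
[[605. 209.]
 [591. 160.]
 [604. 204.]
 [589. 155.]]
```

View pics/c4.png

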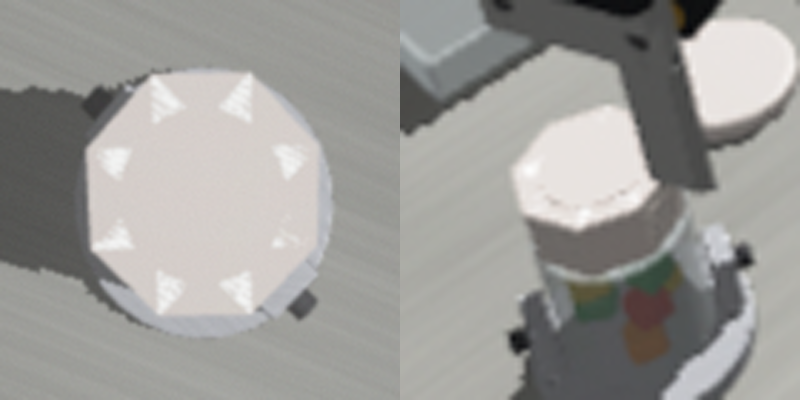

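The cap sits level and centred at (0.5476, 0.1528), the same as the lip, with its rim just above the shoulder. Its yaw of about 22° matches the stop I felt, and the gripper is clear.

```bash
python3 -c "
from bench import ctrl
print(ctrl.close_job())"
```

```text
the job is handed in; nothing more can be done
None
```

The cap was set level on the neck, turned backward until it dropped into the thread, then screwed forward about 55° to a firm stop and released. I handed the job in at about 23.6 s, with no verdict returned.

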